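Clamp a rock specimen in the cam vice

TASK

Stand the reddish-brown rock on the rubber bed of the green vice, between its two jaws, and let it go. Then turn the black ball knob clockwise until the jaw grips the rock firmly, with about 18 N: feel for it, because a looser rock would jump out under the saw and more than 40 N would crack it. Leave the other two rocks, the slide box and the folding lens where they are.

Things in the scene. Friction and masses are not known exactly. Their poses are not given: they have to be found in the camera images.
- brown_rock: reddish-brown rough rock, 50 x 48 x 37 mm high, 0.14 kg; origin at the centre of its underside, z up. Irregular: 44 to 53 mm across, depending on the direction. A good pinch is along its own horizontal direction 160 degrees counter-clockwise from its x axis, where it is about 45 mm wide; square to that it is about 51 mm.
- vice: fixed green casting 110 mm wide in x, from y = -95 to +113 mm, 12 mm thick; origin on its underside. Along its +y lie the knob's axis (y = -50 mm), the moving jaw, the rubber bed, and a steel V jaw (46 mm wide, top at 46 mm). The V opens towards -y with 140 degrees; it is bolted fast a little differently each time: its bottom line at x = 0, y = +62 to +68 mm.
- vice_bed (a point): point on the rubber bed, where the middle of the rock has room between the open jaws: vice x = 0, y = +31.5 mm, 15 mm above the bench; axes as the vice's. The bed is 58 mm wide in x; nothing hangs over it, things are lowered onto it from above.
- jaw: moving jaw: steel block 44 mm wide, 30 mm high, with a ribbed black rubber pad on its face (gives 1 mm per 10 N). Origin at the lower middle edge of the unloaded pad's face, at bed height. It slides along the vice's +y, from y = 0 (fully open) to +25 mm, and pushes the rock over the bed into the V.
- ball (a point): centre of the black ball knob: a smooth, slippery ball (friction 0.35) of 40 mm diameter, 78 mm above the bench, on a thin upright neck, about whose axis it turns at constant height; rock and jaws end 20 mm lower. Fingers above, below or beside its widest part slide off; 35 N of grip across it turns it, far less slips.
- knob (a joint): angle of the knob's spindle, rad: 0 (open) to 5, growing clockwise from above; starts at 0 to 0.4. Its spiral cam moves the jaw 5 mm per rad and stays where left. Turning it takes 0.15 N m, plus 0.005 N m per newton of jaw load; the jaw is still free at 1.3 rad. The ball sits on it by a rubber bush (2.5 N m per rad), so torque can be read at rest after a turn, a bit low: compare with the free jaw.
- grey_rock: grey rock 63 x 74 x 44 mm, a bystander; origin at the centre of its underside
- green_rock: dark green rock 42 x 56 x 40 mm, a bystander; origin at the centre of its underside
- slide_box: closed dark green slide box 108 x 205 x 39 mm, a bystander; origin at the centre of its underside
- loupe: small folding lens 24 x 32 x 14 mm, a bystander; origin at the centre of its underside
There are look-alikes about, which are no part of the job. What is shaped like the brown_rock but white or yellow is not meant.

How it is judged (in metres and radians):
On the way:
1. the brown rock stands on the bed between the open jaws, let go and not yet gripped (x of brown_rock in the frame of vice_bed between -0.02 and 0.02 m and y of brown_rock in the frame of vice_bed between -0.025 and 0.025 m and z of brown_rock in the frame of vice_bed below 0.008 m and contact force between the fingers and brown_rock below 0.1 N and contact force between jaw and brown_rock below 5 N), for 0.2 s.
At the end, for the whole second after the job is handed in: the brown rock stands on the bed (not lifted more than 8 mm, not tipped more than 0.3 rad, within 20 mm of the bed's middle line), at rest, and the jaw presses it with 10 to 28 N (contact force between jaw and brown_rock between 10 and 28 N and x of brown_rock in the frame of vice_bed between -0.02 and 0.02 m and z of brown_rock in the frame of vice_bed below 0.008 m and angle between brown_rock's own z axis and vertical below 0.3 rad and linear speed of brown_rock below 0.01 m/s); the robot touches nothing.
It fails at once if the jaw presses the brown rock with more than 40 N (contact force between jaw and brown_rock above 40 N).
It fails at once if the fingers push the jaw itself with more than 15 N (contact force between the fingers and jaw above 15 N).
It fails at once if a bystander is moved by more than 20 mm (distance of any of grey_rock, green_rock, slide_box, loupe from where it was at the start of the episode above 0.02 m).
It also fails if it takes over 72 s, if anything falls off the work surface, if the arm or the gripper's body presses on something with over 40 N, if the wrist force passes 120 N, or if a joint passes its speed limit or range.

ROBOT

A 6-joint arm with a two-finger parallel gripper is mounted at the origin on a cart in front of the work surface, level with it; the furniture and walls round the work are solid. World frame = base frame: x ahead of the robot, y to its left, z up, the work surface at z = 0. Lengths are in mm, angles in rad, forces in N, time in s.
With the tool pointing down it reaches from about 325 to 900 mm from the base axis. Payload 6.1 kg.
Tool frame: the origin (TCP) lies at the very end of the fingers, on their centre line; the grasp point (between the pads) lies 19 mm behind it; z points along the fingers, y is the line along which they close (so a half turn about z gives the same grasp; the last joint's range is limited). The gripper opens to 87 mm and grips with 3 to 60 N. Pads are 19 mm wide; open, the fingers measure 117 mm over their backs; the gripper's body (75 mm by 190 mm) begins 51 mm behind the grasp point.
Start: joints at [-0.126, 0.22, 1.526, -0, 1.395, -0.126], TCP at [624.993, -0.003, 222.538] pointing down, gripper open.
Joint ranges: [-2.98, 2.98], [-0.91, 2.08], [0.09, 2.57], [-1.24, 4.39], [0.2, 2.65], [-2.68, 2.68]. Speed limits (rad/s): [2.57, 2.57, 3.01, 3.14, 3.14, 3.14].

INTERFACE

Orientations are given as [roll, pitch, yaw] about the fixed x, y, z axes, in that order (R = Rz(yaw) Ry(pitch) Rx(roll)).
In Python, from station import * gives the robot as it stands.
- The arm moves only by the tool play_rows, never from a script. Its argument "series" is a list of rows, each an object with "grip": the finger opening in m, from 0 to 0.087; "offset": the shift along the tool's x, y, z in m, a list of three; "yaw": the turn about the tool's z in rad. A call has 1 to 20 rows; each row is the pose to reach, as a shift and turn from the pose commanded when the call began, along the tool's axes at that moment; what a row does not reach only later rows make up. A row lasts 1/8 s, in which the tool goes at most 62.5 mm and 10.7 degrees, less where a joint would pass 70% of its speed; a pose out of reach is approached as far as the arm can. A call with a gripper value outside its range is refused whole. The fingers move at their own pace and stop on an object; "squeeze" is the grip in N (left out, the last holds). Time passes only in rows, so rows that repeat a pose let the fingers close. It gives the time, the measured TCP pose, the force, the opening and the grip force at its end, in the units of the state.
- get_obs(): the state, without advancing time (a new reading comes with each control period).
- read_camera(name): name is "scene" or "side" or "wrist"; returns a dict with "color" (384x512x3 uint8, blue, green, red), "fx", "fy", "cx", "cy" (pixels), "extrinsics" (4x4, takes a point from world to camera coordinates). Camera axes: x right, y up, looking along -z (the intrinsics and any distortion apply to the point x, -y, -z); pixel columns grow to the right and rows downward; lengths in mm; the calibration is good to about 2 mm. The wrist camera is an equidistant fisheye: a pixel r from the principal point sees the ray r / f radians off the axis. A picture is of the moment at which its call begins. There is no depth.
- sign_off(): hands the job in; it is judged then, once.
The state is a dict: "time_s": time; "qpos": joint angles; "dq": joint speeds; "joint_torque": joint torques, N m; "tcp_pos": TCP position; "orientation": TCP orientation; "force": force on the tool from outside, world axes, zero at the start; "moment": the same for the moment, N m; "gripper_width": finger opening in mm; "grasp_force": force on a finger pad.
Only numpy, scipy, OpenCV 4.12 (cv2) and the standard library are available. Lean on these libraries where they do the work, as an engineer would, in place of code of your own. Each camera call takes 0.05 s, during which the arm holds its last target. There are 200 camera calls.

## Working session

There is one attempt and no reset: what is moved stays moved. The work goes in short steps, Python scripts to look and compute and a tool call to move; the robot and the scene stay as the last step left them, time stands still between calls to the robot, and variables do not carry over. Pictures are saved under pics/ and viewed, at most 10 in all, crops included, and the job is handed in when it is done.

Besides the shell and the picture viewer there is one more tool, called after "Request:" as name(argument=value, ...) on one line, values as JSON. play_rows: Moves the arm, as the interface text tells. Its arguments: {"type":"object","properties":{"series":{"type":"array"},"squeeze":{"type":"number"}},"required":["series"]}

```bash
mkdir -p pics
cat > h.py <<'E'
import numpy as np, cv2
from station import *
def cam(n,save=None):
    c=read_camera(n)
    if save: cv2.imwrite('pics/'+save,c['color'])
    return c
def ray(c,u,v,fish=False):
    a=(u-c['cx'])/c['fx']; b=(v-c['cy'])/c['fy']
    if fish:
        r=np.hypot(a,b); s=np.sin(r)/r if r>1e-9 else 1; d=np.array([a*s,-b*s,-np.cos(r)])
    else: d=np.array([a,-b,-1.])
    E=np.array(c['extrinsics']); R=E[:3,:3]
    return -R.T@E[:3,3], R.T@d
def onz(c,u,v,z,fish=False):
    o,d=ray(c,u,v,fish); return o+d*(z-o[2])/d[2]
def two(r1,r2):
    (o1,d1),(o2,d2)=r1,r2
    d1=d1/np.linalg.norm(d1);d2=d2/np.linalg.norm(d2)
    A=np.stack([d1,-d2],1); t=np.linalg.lstsq(A,o2-o1,rcond=None)[0]
    p,q=o1+t[0]*d1,o2+t[1]*d2
    return (p+q)/2,np.linalg.norm(p-q)
E
python3 - <<'E'
from h import *
a=cam('scene');b=cam('side');w=cam('wrist','w0.png')
cv2.imwrite('pics/s0.png',cv2.resize(a['color'],(800,600)))
cv2.imwrite('pics/d0.png',cv2.resize(b['color'],(800,600)))
o=get_obs();print(o)
for c in(a,b,w):print(c['fx'],c['cx'],c['cy'],[k for k in c],np.round(np.array(c['extrinsics']),3).tolist())
E
```

```text
{'time_s': 0.15, 'qpos': array([-1.26129417e-01,  2.21071926e-01,  1.52737533e+00, -5.22760119e-05,
        1.39471820e+00, -1.26099509e-01]), 'dq': array([-0.00104076, -0.00251095, -0.00481975,  0.00108227, -0.0014874 ,
        0.00103125]), 'joint_torque': array([ 5.44750201e-04, -4.95191681e+01, -3.87881935e+01,  6.99610985e-02,
        5.31197037e-02, -7.11234907e-05]), 'tcp_pos': array([6.24498756e+02, 2.35688432e-02, 2.21657570e+02]), 'orientation': array([-3.14002587e+00, -1.46759091e-04,  1.57077550e+00]), 'force': array([ 0.40594912,  0.27657331, -0.30805122]), 'moment': array([-0.01019309, -0.03410293, -0.04475378]), 'grasp_force': 0.0, 'gripper_width': 86.99124556801104}
487.9655495423157 264.38700452588535 186.84289651442558 ['color', 'fx', 'fy', 'cx', 'cy', 'extrinsics'] [[0.903, -0.43, -0.014, -430.689], [0.284, 0.57, 0.771, -188.846], [-0.323, -0.7, 0.637, -1338.8], [0.0, 0.0, 0.0, 1.0]]
366.1806800876629 265.2905734593214 189.97040907851792 ['color', 'fx', 'fy', 'cx', 'cy', 'extrinsics'] [[-0.995, -0.104, -0.008, 501.722], [0.06, -0.643, 0.764, -91.202], [-0.085, 0.759, 0.646, -1136.652], [0.0, 0.0, 0.0, 1.0]]
297.3186396354542 257.54817509649376 192.61847483102667 ['color', 'fx', 'fy', 'cx', 'cy', 'extrinsics'] [[1.0, 0.001, -0.002, -624.95], [-0.001, 0.97, -0.243, 29.715], [0.002, 0.243, 0.97, -390.189], [0.0, 0.0, 0.0, 1.0]]
```

View pics/s0.png

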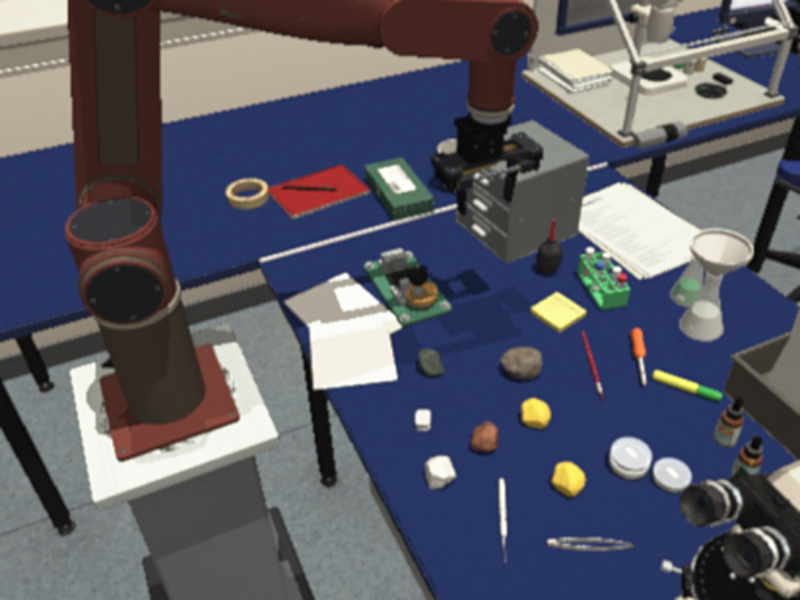

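View pics/d0.png

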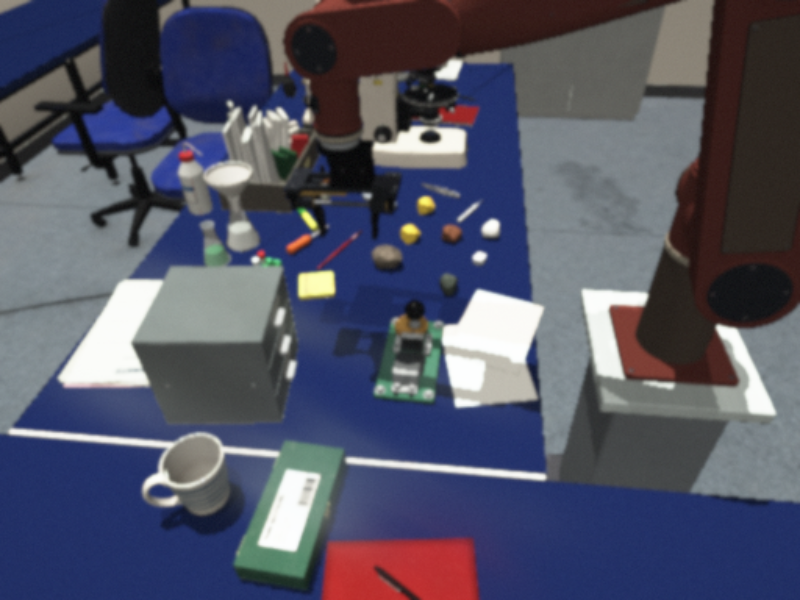

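View pics/w0.png

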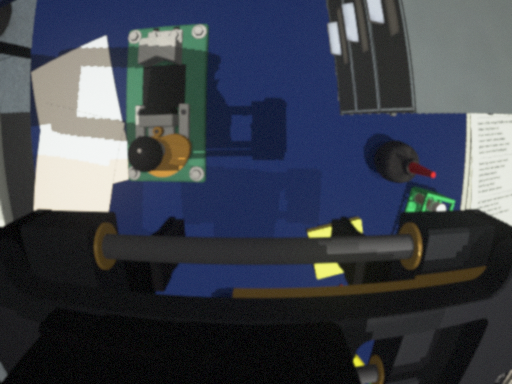

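The candidates for the rock are the reddish-brown one at scene (485,437), two yellow ones at (535,412) and (568,478), white ones at (440,471) and (423,419), grey at (521,362) and green at (430,362). Only (485,437) is reddish-brown, and it shows in the side view at (452,232). The vice is at scene (405,285); in the wrist view its base corners are (129,27), (207,25), (206,181) and (128,181), and the ball is at (146,153). I'll enlarge the rock to confirm and measure it.

Run:
```python
from h import *
a=cam('scene');b=cam('side');w=cam('wrist')
def m(c,x0,y0,x1,y1):
    h=cv2.cvtColor(c['color'],cv2.COLOR_BGR2HSV)
    k=((h[...,0]<14)|(h[...,0]>172))&(h[...,1]>70)&(h[...,2]>40)
    q=np.zeros_like(k);q[y0:y1,x0:x1]=k[y0:y1,x0:x1]
    n,l,s,ce=cv2.connectedComponentsWithStats(q.astype(np.uint8)); i=1+np.argmax(s[1:,4]); print(s[i],ce[i]);return ce[i]
p=m(a,290,260,330,300);q=m(b,275,138,303,160)
print('rock',two(ray(a,*p),ray(b,*q)),onz(a,*p,18),onz(b,*q,18))
for u,v in[(129,27),(207,25),(206,181),(128,181)]:print('corner',onz(w,u,v,12,True).round(1))
print('ball',onz(w,146,153,78,True))
o,_=ray(w,w['cx'],w['cy']+.1,True);print('cam',o)
cv2.imwrite('pics/crop.png',cv2.resize(np.hstack([a['color'][225:335,250:380],b['color'][100:210,230:360]]),None,fx=3,fy=3,interpolation=cv2.INTER_CUBIC))
```

```text
[302 270  17  19 261] [310.2183908  279.64367816]
[284 144  11  11  98] [288.67346939 148.78571429]
rock (array([ 448.80332364, -329.18682552,   15.60283011]), np.float64(2.1768531861207596)) [ 448.89032686 -330.82589897   18.        ] [ 447.64764156 -324.92357716   18.        ]
corner [453.4 201.   12. ]
corner [561.3 191.5  12. ]
corner [558.7 -11.5  12. ]
corner [448.1 -10.8  12. ]
ball [504.29822032  33.79274789  78.        ]
cam [625.84453686  66.31996599 384.88136093]
```

View pics/crop.png

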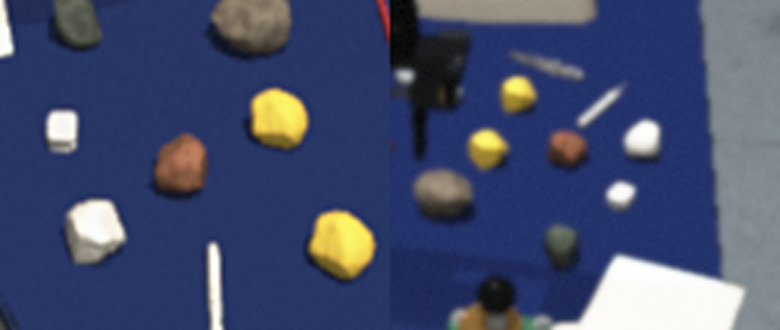

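The crop confirms it: the one reddish-brown rock is in the middle of the left panel at (182,165), clearly apart from the yellow and white ones. I'll move the camera above it.

Request:
play_rows(series=[{"grip": 0.087, "offset": [-0.395, -0.176, 0], "yaw": 0}, {"grip": 0.087, "offset": [-0.395, -0.176, 0], "yaw": 0}, {"grip": 0.087, "offset": [-0.395, -0.176, 0], "yaw": 0}, {"grip": 0.087, "offset": [-0.395, -0.176, 0], "yaw": 0}, {"grip": 0.087, "offset": [-0.395, -0.176, 0], "yaw": 0}, {"grip": 0.087, "offset": [-0.395, -0.176, 0], "yaw": 0}, {"grip": 0.087, "offset": [-0.395, -0.176, 0], "yaw": 0}, {"grip": 0.087, "offset": [-0.395, -0.176, 0], "yaw": 0}, {"grip": 0.087, "offset": [-0.395, -0.176, 0], "yaw": 0}, {"grip": 0.087, "offset": [-0.395, -0.176, 0], "yaw": 0}, {"grip": 0.087, "offset": [-0.395, -0.176, 0], "yaw": 0}])

```text
time_s: 1.68
tcp_pos: [449.8, -393.8, 222.6]
orientation: [3.141, -0.0, 1.573]
force: [-0.3, -0.4, 0.7]
gripper_width: 87.0
grasp_force: 0.0
```

```bash
cat > rock.py <<'E'
from h import *
w=cam('wrist','w1.png');c=w['color']
h=cv2.cvtColor(c,cv2.COLOR_BGR2HSV)
k=(((h[...,0]<14)|(h[...,0]>172))&(h[...,1]>70)&(h[...,2]>40)).astype(np.uint8); k[215:]=0
n,l,s,ce=cv2.connectedComponentsWithStats(k); i=1+np.argmax(s[1:,4]); print(s[i],ce[i])
C=max(cv2.findContours((l==i).astype(np.uint8),0,1)[0],key=cv2.contourArea)[:,0]
P=np.array([onz(w,u,v,18,True)[:2] for u,v in C])
print('centre',(P.min(0)+P.max(0))/2,P.mean(0))
for a in range(0,180,10):
    t=np.radians(a);q=P@[np.cos(t),np.sin(t)];print(a,round(np.ptp(q),1),end='; ')
print(get_obs()['tcp_pos'],get_obs()['orientation'])
x,y=ce[i].astype(int); cv2.imwrite('pics/w1c.png',cv2.resize(c[max(0,y-50):y+50,max(0,x-60):x+60],None,fx=5,fy=5,interpolation=cv2.INTER_CUBIC))
E
python3 rock.py
```

```text
[ 236  101   40   40 1047] [256.35148042 120.252149  ]
centre [ 448.01994875 -328.42992741] [ 449.2829242  -328.05905588]
0 47.8; 10 48.2; 20 48.2; 30 48.2; 40 48.2; 50 48.1; 60 48.1; 70 47.6; 80 47.4; 90 48.3; 100 49.3; 110 48.7; 120 46.9; 130 44.0; 140 40.9; 150 42.3; 160 45.3; 170 47.3; [ 449.72493784 -393.95002313  222.67070319] [3.14144465e+00 5.08759208e-05 1.57266236e+00]
```

View pics/w1.png

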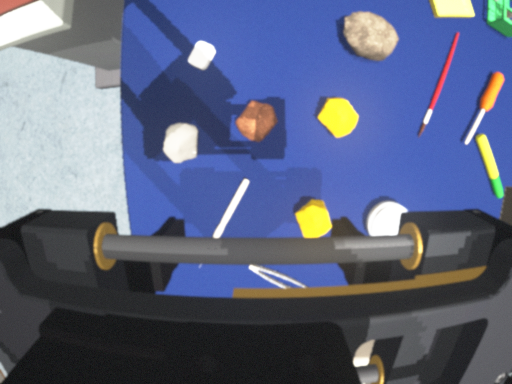

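The brown rock is at (256,120). Both finger landing spots, about (218,91) and (294,149), are free. I'll turn the tool and descend for a pinch along 143°.

Request:
play_rows(series=[{"grip": 0.087, "offset": [0.0655, -0.001, 0.05], "yaw": 0.65}, {"grip": 0.087, "offset": [0.0655, -0.001, 0.1], "yaw": 0.65}, {"grip": 0.087, "offset": [0.0655, -0.001, 0.13], "yaw": 0.65}, {"grip": 0.087, "offset": [0.0655, -0.001, 0.15], "yaw": 0.65}, {"grip": 0.087, "offset": [0.0655, -0.001, 0.16], "yaw": 0.65}, {"grip": 0.087, "offset": [0.0655, -0.001, 0.18], "yaw": 0.65}, {"grip": 0.087, "offset": [0.0655, -0.001, 0.2], "yaw": 0.65}, {"grip": 0.087, "offset": [0.0655, -0.001, 0.21], "yaw": 0.65}, {"grip": 0.087, "offset": [0.0655, -0.001, 0.217], "yaw": 0.65}, {"grip": 0.087, "offset": [0.0655, -0.001, 0.217], "yaw": 0.65}, {"grip": 0.035, "offset": [0.0655, -0.001, 0.217], "yaw": 0.65}, {"grip": 0.035, "offset": [0.0655, -0.001, 0.217], "yaw": 0.65}, {"grip": 0.035, "offset": [0.0655, -0.001, 0.217], "yaw": 0.65}, {"grip": 0.035, "offset": [0.0655, -0.001, 0.217], "yaw": 0.65}, {"grip": 0.035, "offset": [0.0655, -0.001, 0.217], "yaw": 0.65}, {"grip": 0.035, "offset": [0.0655, -0.001, 0.217], "yaw": 0.65}], squeeze=20)

```text
time_s: 3.72
tcp_pos: [448.0, -329.5, 5.6]
orientation: [-3.142, 0.0, 0.921]
force: [-0.6, -0.1, 0.2]
gripper_width: 40.7
grasp_force: 19.7
```

Request:
play_rows(series=[{"grip": 0.035, "offset": [0, 0, -0.03], "yaw": 0}, {"grip": 0.035, "offset": [0, 0, -0.09], "yaw": 0}, {"grip": 0.035, "offset": [0, 0, -0.15], "yaw": 0}, {"grip": 0.035, "offset": [0.05, -0.027, -0.18], "yaw": -0.15}, {"grip": 0.035, "offset": [0.1, -0.054, -0.215], "yaw": -0.3}, {"grip": 0.035, "offset": [0.15, -0.081, -0.215], "yaw": -0.45}, {"grip": 0.035, "offset": [0.2, -0.107, -0.215], "yaw": -0.6}, {"grip": 0.035, "offset": [0.25, -0.134, -0.215], "yaw": -0.65}, {"grip": 0.035, "offset": [0.3, -0.161, -0.215], "yaw": -0.65}, {"grip": 0.035, "offset": [0.321, -0.172, -0.215], "yaw": -0.65}, {"grip": 0.035, "offset": [0.321, -0.172, -0.215], "yaw": -0.65}, {"grip": 0.035, "offset": [0.321, -0.172, -0.215], "yaw": -0.65}, {"grip": 0.035, "offset": [0.321, -0.172, -0.215], "yaw": -0.65}])

```text
time_s: 5.35
tcp_pos: [505.2, 29.0, 220.4]
orientation: [-3.141, 0.0, 1.569]
force: [-0.2, 0.3, -1.1]
gripper_width: 40.7
grasp_force: 19.7
```

Run:
```python
from h import *
w=cam('wrist');a=cam('scene');o=get_obs();print(o['tcp_pos'],o['orientation'],o['gripper_width'])
h=cv2.cvtColor(w['color'],cv2.COLOR_BGR2HSV)
k=((h[...,0]>55)&(h[...,0]<88)&(h[...,1]>70)&(h[...,2]>40)).astype(np.uint8);k[230:]=0
ys,xs=np.nonzero(k);P=np.array([onz(w,u,v,12,True)[:2] for u,v in zip(xs,ys)],np.float32)
P=P[(abs(P[:,0]-505)<75)&(abs(P[:,1]-90)<130)]
print('rect',cv2.minAreaRect(P),cv2.boxPoints(cv2.minAreaRect(P)).round(1).tolist())
cv2.imwrite('pics/w2.png',cv2.resize(w['color'][0:240,100:420],(800,600),interpolation=cv2.INTER_CUBIC))
```

```text
[505.30471863  29.10181209 220.51141494] [-3.14151424e+00  1.24887515e-04  1.56910975e+00] 40.673009608383616
rect ((504.2830505371094, 92.09566497802734), (205.49700927734375, 109.13189697265625), 88.8098373413086) [[447.6000061035156, -9.5], [556.7000122070312, -11.800000190734863], [561.0, 193.6999969482422], [451.8999938964844, 196.0]]
```

View pics/w2.png

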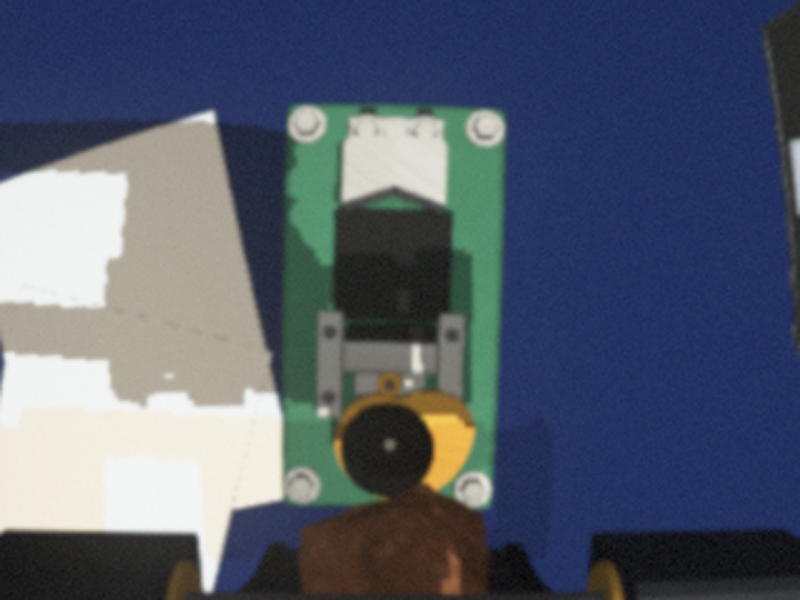

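The vice is seen with yaw about -1.2°. In the crop, the V bottom is at (396,188), the jaw pad edge near (390,318), and the ball at (387,448). The rock is held at (395,545).

Run:
```python
from h import *
w=cam('wrist')
f=lambda u,v,z:onz(w,100+u/2.5,v/2.5,z,True).round(1)
print('V',f(396,188,46),'wings',f(342,208,46),f(447,208,46),'jaw top face',f(390,342,45),f(390,325,45),'ball',f(387,448,78),'rockfront',f(415,485,235),f(300,530,235),f(487,515,235))
a=cam('scene')
```

```text
V [507.2 146.3  46. ] wings [483.1 137.3  46. ] [530.1 137.2  46. ] jaw top face [504.5  75.9  45. ] [504.5  83.7  45. ] ball [503.3  33.5  78. ] rockfront [510.7  57.6 235. ] [486.5  47.8 235. ] [525.8  51.1 235. ]
```

Request:
play_rows(series=[{"grip": 0.035, "offset": [0.05, 0, 0], "yaw": 0.02}, {"grip": 0.035, "offset": [0.081, 0, 0], "yaw": 0.02}, {"grip": 0.035, "offset": [0.081, 0, 0.05], "yaw": 0.02}, {"grip": 0.035, "offset": [0.081, 0, 0.1], "yaw": 0.02}, {"grip": 0.035, "offset": [0.081, 0, 0.13], "yaw": 0.02}, {"grip": 0.035, "offset": [0.081, 0, 0.15], "yaw": 0.02}, {"grip": 0.035, "offset": [0.081, 0, 0.165], "yaw": 0.02}, {"grip": 0.035, "offset": [0.081, 0, 0.175], "yaw": 0.02}, {"grip": 0.035, "offset": [0.081, 0, 0.185], "yaw": 0.02}, {"grip": 0.035, "offset": [0.081, 0, 0.19], "yaw": 0.02}, {"grip": 0.035, "offset": [0.081, 0, 0.195], "yaw": 0.02}, {"grip": 0.035, "offset": [0.081, 0, 0.197], "yaw": 0.02}, {"grip": 0.035, "offset": [0.081, 0, 0.199], "yaw": 0.02}, {"grip": 0.035, "offset": [0.081, 0, 0.199], "yaw": 0.02}])

```text
time_s: 7.3
tcp_pos: [505.3, 111.1, 21.5]
orientation: [-3.142, 0.0, 1.551]
force: [-0.7, 0.1, -1.3]
gripper_width: 40.6
grasp_force: 19.7
```

Request:
play_rows(series=[{"grip": 0.035, "offset": [0, 0, 0.001], "yaw": 0}, {"grip": 0.045, "offset": [0, 0, 0.001], "yaw": 0}, {"grip": 0.06, "offset": [0, 0, 0.001], "yaw": 0}, {"grip": 0.08, "offset": [0, 0, 0.001], "yaw": 0}, {"grip": 0.08, "offset": [0, 0, 0.001], "yaw": 0}, {"grip": 0.08, "offset": [0, 0, -0.03], "yaw": 0}, {"grip": 0.08, "offset": [0, 0, -0.09], "yaw": 0}, {"grip": 0.08, "offset": [0, 0, -0.15], "yaw": 0}, {"grip": 0.08, "offset": [-0.04, 0, -0.195], "yaw": 0}, {"grip": 0.08, "offset": [-0.078, 0.0, -0.199], "yaw": 0}, {"grip": 0.08, "offset": [-0.078, 0.0, -0.199], "yaw": 0}, {"grip": 0.08, "offset": [-0.078, 0.0, -0.199], "yaw": 0}])

```text
time_s: 8.8
tcp_pos: [503.4, 33.5, 220.0]
orientation: [-3.141, -0.001, 1.55]
force: [0.2, -0.2, 0.2]
gripper_width: 80.1
grasp_force: 0.0
```

Run:
```python
from h import *
w=cam('wrist');a=cam('scene');o=get_obs();print(o['tcp_pos'],o['orientation'],o['gripper_width'],o['force'],o['moment'])
A=cv2.resize(w['color'][20:220,160:360],(500,500),interpolation=cv2.INTER_CUBIC)
B=cv2.resize(a['color'][150:210,225:295],(300,500),interpolation=cv2.INTER_CUBIC)
cv2.imwrite('pics/w3.png',np.hstack([A,B]))
h=cv2.cvtColor(w['color'],cv2.COLOR_BGR2GRAY)[120:230,200:310]
k=(h<45).astype(np.uint8); n,l,s,ce=cv2.connectedComponentsWithStats(k);print([(s[i],ce[i]+[200,120]) for i in range(1,n) if s[i][4]>200])
```

```text
[503.30177506  34.00722039 219.69766755] [-3.14006295e+00 -4.77613338e-04  1.55159200e+00] 80.00991740561551 [0.77957237 0.34788647 0.34410727] [-0.01843106 -0.02918331 -0.00929938]
[(array([ 40,   0,  40,  20, 332], dtype=int32), array([263.23493976, 131.90060241])), (array([ 40,  46,  34,  36, 892], dtype=int32), array([256.12892377, 183.30044843]))]
```

View pics/w3.png

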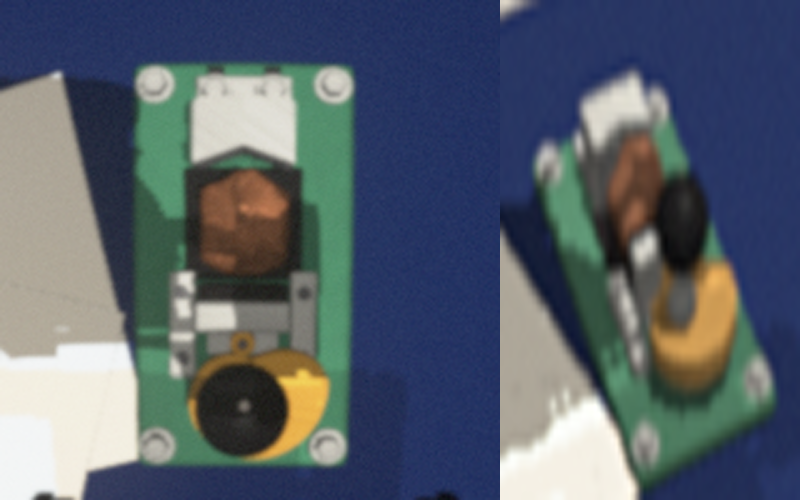

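The rock stands on the bed at crop (245,220), clear of the V and of the pad. The ball is at (241,408), directly under the tool. I'll check its position and the joint angles.

Run:
```python
from h import *
w=cam('wrist');print(onz(w,256.3,183.3,78,True)); 
a=cam('scene');g=cv2.cvtColor(a['color'],cv2.COLOR_BGR2GRAY)[150:210,225:295]
print(onz(a,225+185*70/300,150+220*60/500,78))
M=[]
for i in range(8): cam('scene'); o=get_obs(); M.append(np.r_[o['force'],o['moment']])
print(o['qpos'],o['tcp_pos'],np.mean(M,0).round(3),np.std(M,0).round(3))
```

```text
[502.69032403  34.26071322  78.        ]
[505.0771109   29.39483451  78.        ]
[-9.04557272e-02 -6.83857865e-02  1.83614431e+00  4.42973359e-05
  1.37386653e+00 -7.05912884e-02] [503.78209927  33.24293623 220.50899628] [-0.083 -0.048  0.011 -0.017  0.016 -0.004] [0.218 0.465 0.567 0.029 0.026 0.03 ]
```

Request:
play_rows(series=[{"grip": 0.08, "offset": [0, 0, 0], "yaw": -0.18}, {"grip": 0.08, "offset": [0, 0, 0], "yaw": -0.36}, {"grip": 0.08, "offset": [0, 0, 0.0], "yaw": -0.54}, {"grip": 0.08, "offset": [0, 0, 0.02], "yaw": -0.72}, {"grip": 0.08, "offset": [0, 0, 0.04], "yaw": -0.9}, {"grip": 0.08, "offset": [0, 0, 0.06], "yaw": -1.08}, {"grip": 0.08, "offset": [0, 0, 0.08], "yaw": -1.26}, {"grip": 0.08, "offset": [0, 0, 0.08], "yaw": -1.3}, {"grip": 0.08, "offset": [0, 0, 0.08], "yaw": -1.3}])

```text
time_s: 10.52
tcp_pos: [503.7, 33.2, 140.4]
orientation: [-3.142, -0.0, 2.85]
force: [-0.0, 0.8, -0.7]
gripper_width: 80.0
grasp_force: 0.0
```

Request:
play_rows(series=[{"grip": 0.08, "offset": [0, 0, 0.03], "yaw": 0}, {"grip": 0.08, "offset": [0, 0, 0.055], "yaw": 0}, {"grip": 0.08, "offset": [0, 0, 0.075], "yaw": 0}, {"grip": 0.08, "offset": [0, 0, 0.0815], "yaw": 0}, {"grip": 0.08, "offset": [0, 0, 0.0815], "yaw": 0}, {"grip": 0.03, "offset": [0, 0, 0.0815], "yaw": 0}, {"grip": 0.03, "offset": [0, 0, 0.0815], "yaw": 0}, {"grip": 0.03, "offset": [0, 0, 0.0815], "yaw": 0}, {"grip": 0.03, "offset": [0, 0, 0.0815], "yaw": 0}, {"grip": 0.03, "offset": [0, 0, 0.0815], "yaw": 0}, {"grip": 0.03, "offset": [0, 0, 0.0815], "yaw": 0}], squeeze=40)

```text
time_s: 11.9
tcp_pos: [503.7, 32.6, 59.1]
orientation: [-3.141, -0.0, 2.851]
force: [-0.9, -4.3, 1.6]
gripper_width: 38.5
grasp_force: 40.0
```

```bash
cat > tq.py <<'E'
from h import *
M=[]
for i in range(16): read_camera('scene'); o=get_obs(); M.append(np.r_[o['force'],o['moment']])
print(o['time_s'],o['tcp_pos'].round(1),o['orientation'].round(3),o['gripper_width'].round(2),o['grasp_force'].round(1),np.mean(M,0).round(4))
E
python3 tq.py
```

```text
Traceback (most recent call last):
  File "tq.py", line 4, in <module>
    print(o['time_s'],o['tcp_pos'].round(1),o['orientation'].round(3),o['gripper_width'].round(2),o['grasp_force'].round(1),np.mean(M,0).round(4))
                                                                      ^^^^^^^^^^^^^^^^^^^^^^^^
AttributeError: 'float' object has no attribute 'round'
```

Closing to 38.5 mm instead of 40 means the pads sit about 5 mm off the widest part. I'll open, rise and measure the ball from this second yaw.

Request:
play_rows(series=[{"grip": 0.08, "offset": [0, 0, 0], "yaw": 0}, {"grip": 0.08, "offset": [0, 0, 0], "yaw": 0}, {"grip": 0.08, "offset": [0, 0, 0], "yaw": 0}, {"grip": 0.08, "offset": [0, 0, -0.05], "yaw": 0}, {"grip": 0.08, "offset": [0, 0, -0.11], "yaw": 0}, {"grip": 0.08, "offset": [0, 0, -0.16], "yaw": 0}, {"grip": 0.08, "offset": [0, 0, -0.16], "yaw": 0}, {"grip": 0.08, "offset": [0, 0, -0.16], "yaw": 0}, {"grip": 0.08, "offset": [0, 0, -0.16], "yaw": 0}])

```text
time_s: 13.82
tcp_pos: [502.6, 33.4, 217.0]
orientation: [-3.141, -0.003, 2.851]
force: [-0.5, -0.3, -0.7]
gripper_width: 79.8
grasp_force: 0.0
```

```bash
sed -i "s/o\['gripper_width'\].round(2),o\['grasp_force'\].round(1)/round(o['gripper_width'],2),round(o['grasp_force'],1)/" tq.py
python3 - <<'E'
from h import *
w=cam('wrist','w4.png');a=cam('scene');b=cam('side');o=get_obs();print(o['tcp_pos'],o['orientation'])
def blobs(c,x0,y0,x1,y1,t=45):
    g=c['color'][y0:y1,x0:x1].max(2); k=cv2.morphologyEx((g<t).astype(np.uint8),cv2.MORPH_OPEN,np.ones((5,5)))
    for C in cv2.findContours(k,0,1)[0]:
        if cv2.contourArea(C)>60: print(cv2.boundingRect(C),cv2.contourArea(C),[round(z,1) for z in (cv2.minEnclosingCircle(C)[0][0]+x0,cv2.minEnclosingCircle(C)[0][1]+y0,cv2.minEnclosingCircle(C)[1])])
for n,c,r in(('w',w,(200,130,310,225)),('a',a,(250,155,290,195)),('b',b,(250,185,285,215))): print(n); blobs(c,*r)
# circle radius expected
for n,c in(('a',a),('b',b)):
    E=np.array(c['extrinsics']);p=E[:3,:3]@[503,33,78]+E[:3,3]; print(n,c['cx']-c['fx']*p[0]/p[2],c['cy']+c['fy']*p[1]/p[2],20*c['fx']/-p[2])
u=lambda im,s:cv2.resize(im,s,interpolation=cv2.INTER_CUBIC)
cv2.imwrite('pics/p5.png',np.hstack([u(w['color'][130:220,210:300],(270,270)),u(a['color'][150:195,245:290],(270,270)),u(b['color'][180:225,245:290],(260,270))]))
E
```

```text
[503.03026728  33.23261805 217.55888476] [-3.14115296e+00 -2.56313717e-03  2.85076786e+00]
w
(41, 36, 34, 35) 910.0 [257.4, 183.4, 17.7]
(90, 7, 20, 44) 319.5 [303.5, 158.5, 22.2]
a
b
a 267.02849996046933 175.9285302838729 6.616705473850502
b 264.4178333073191 197.41577955084523 6.635207067471099
```

View pics/p5.png

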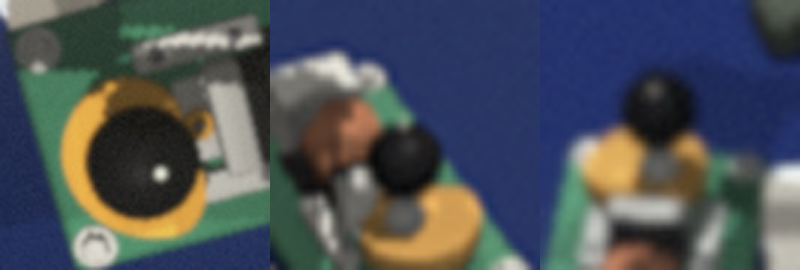

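Run:
```python
from h import *
w=cam('wrist');print(onz(w,257.5,183.6,78,True),get_obs()['tcp_pos'])
a=cam('scene');b=cam('side')
print(onz(a,267.3,176.3,78),onz(b,265.4,197.5,78),two(ray(a,267.3,176.3),ray(b,265.4,197.5)))
```

```text
[503.59950139  33.65557867  78.        ] [503.18782758  33.21315539 217.85963855]
[502.94761873  31.00242282  78.        ] [500.01275922  33.10325417  78.        ] (array([501.61178752,  31.51256412,  77.30498984]), np.float64(3.103797937031124))
```

The three views agree on the ball being near (503,33), which is where the tool was. I'll regrip gently first to see whether pad compliance explains the width.

Request:
play_rows(series=[{"grip": 0.08, "offset": [0, 0, 0.06], "yaw": 0}, {"grip": 0.08, "offset": [0, 0, 0.11], "yaw": 0}, {"grip": 0.08, "offset": [0, 0, 0.14], "yaw": 0}, {"grip": 0.08, "offset": [0, 0, 0.155], "yaw": 0}, {"grip": 0.08, "offset": [0, 0, 0.16], "yaw": 0}, {"grip": 0.08, "offset": [0, 0, 0.16], "yaw": 0}, {"grip": 0.03, "offset": [0, 0, 0.16], "yaw": 0}, {"grip": 0.03, "offset": [0, 0, 0.16], "yaw": 0}, {"grip": 0.03, "offset": [0, 0, 0.16], "yaw": 0}, {"grip": 0.03, "offset": [0, 0, 0.16], "yaw": 0}, {"grip": 0.03, "offset": [0, 0, 0.16], "yaw": 0}, {"grip": 0.03, "offset": [0, 0, 0.16], "yaw": 0}], squeeze=10)

```text
time_s: 15.62
tcp_pos: [503.6, 32.6, 59.1]
orientation: [-3.141, -0.0, 2.851]
force: [-1.5, -3.4, 1.9]
gripper_width: 39.2
grasp_force: 10.0
```

Request:
play_rows(series=[{"grip": 0.03, "offset": [0, 0, 0], "yaw": 0}, {"grip": 0.03, "offset": [0, 0, 0], "yaw": 0}, {"grip": 0.03, "offset": [0, 0, 0], "yaw": 0}], squeeze=40)

```text
time_s: 16.0
tcp_pos: [503.6, 32.7, 59.1]
orientation: [-3.141, -0.0, 2.851]
force: [-2.1, -4.1, 2.2]
gripper_width: 38.1
grasp_force: 40.0
```

```bash
python3 tq.py
```

```text
16.8 [503.6  32.7  59.1] [-3.141 -0.     2.851] 38.03 40.0 [-2.1874 -4.9308  2.5204 -0.7351  0.2933  0.0119]
```

Request:
play_rows(series=[{"grip": 0.05, "offset": [0, 0, 0], "yaw": 0}, {"grip": 0.05, "offset": [0.001, -0.001, 0.002], "yaw": 0}, {"grip": 0.05, "offset": [0.001, -0.001, 0.002], "yaw": 0}, {"grip": 0.03, "offset": [0.001, -0.001, 0.002], "yaw": 0}, {"grip": 0.03, "offset": [0.001, -0.001, 0.002], "yaw": 0}, {"grip": 0.03, "offset": [0.001, -0.001, 0.002], "yaw": 0}, {"grip": 0.03, "offset": [0.001, -0.001, 0.002], "yaw": 0}], squeeze=40)

```text
time_s: 17.68
tcp_pos: [502.6, 32.7, 57.0]
orientation: [3.141, 0.0, 2.851]
force: [0.5, 1.5, -1.9]
gripper_width: 37.9
grasp_force: 40.0
```

```bash
python3 tq.py
```

```text
18.475 [502.5  32.6  57. ] [ 3.141 -0.     2.851] 37.63 40.0 [ 1.1666e+00  2.8825e+00 -1.9250e+00  5.3900e-01 -2.5660e-01 -3.0000e-04]
```

Request:
play_rows(series=[{"grip": 0.03, "offset": [0, 0, -0.001], "yaw": 0.08}, {"grip": 0.03, "offset": [0, 0, -0.001], "yaw": 0.16}, {"grip": 0.03, "offset": [0, 0, -0.001], "yaw": 0.24}, {"grip": 0.03, "offset": [0, 0, -0.001], "yaw": 0.32}, {"grip": 0.03, "offset": [0, 0, -0.001], "yaw": 0.4}, {"grip": 0.03, "offset": [0, 0, -0.001], "yaw": 0.48}, {"grip": 0.03, "offset": [0, 0, -0.001], "yaw": 0.56}, {"grip": 0.03, "offset": [0, 0, -0.001], "yaw": 0.64}, {"grip": 0.03, "offset": [0, 0, -0.001], "yaw": 0.72}, {"grip": 0.03, "offset": [0, 0, -0.001], "yaw": 0.8}, {"grip": 0.03, "offset": [0, 0, -0.001], "yaw": 0.8}, {"grip": 0.03, "offset": [0, 0, -0.001], "yaw": 0.8}])

```text
time_s: 19.98
tcp_pos: [502.1, 32.3, 57.2]
orientation: [-3.141, -0.0, 2.053]
force: [4.7, 2.0, -12.7]
gripper_width: 37.8
grasp_force: 40.0
```

```bash
python3 tq.py; python3 tq.py
```

```text
20.775 [502.1  32.3  57.2] [-3.141 -0.     2.052] 37.9 40.0 [  4.8228   1.5257 -12.8153   0.2941  -0.9198   0.1282]
21.575 [502.1  32.3  57.2] [-3.141 -0.     2.052] 37.93 40.0 [  5.3427   1.6176 -12.7429   0.2986  -0.9004   0.127 ]
```

Request:
play_rows(series=[{"grip": 0.03, "offset": [0, 0, 0.001], "yaw": 0.08}, {"grip": 0.03, "offset": [0, 0, 0.001], "yaw": 0.16}, {"grip": 0.03, "offset": [0, 0, 0.001], "yaw": 0.24}, {"grip": 0.03, "offset": [0, 0, 0.001], "yaw": 0.32}, {"grip": 0.03, "offset": [0, 0, 0.001], "yaw": 0.4}, {"grip": 0.03, "offset": [0, 0, 0.001], "yaw": 0.4}, {"grip": 0.03, "offset": [0, 0, 0.001], "yaw": 0.4}])

```text
time_s: 22.45
tcp_pos: [502.1, 32.3, 57.0]
orientation: [-3.141, 0.0, 1.653]
force: [-0.8, 1.3, -3.4]
gripper_width: 38.1
grasp_force: 40.0
```

```bash
python3 tq.py
```

```text
23.25 [502.2  32.4  57. ] [-3.141  0.     1.651] 37.9 40.0 [-2.8116 -0.6559 -1.6876 -0.1018  0.4493  0.1342]
```

Request:
play_rows(series=[{"grip": 0.03, "offset": [0, 0, 0], "yaw": 0.08}, {"grip": 0.03, "offset": [0, 0, 0], "yaw": 0.16}, {"grip": 0.03, "offset": [0, 0, 0], "yaw": 0.24}, {"grip": 0.03, "offset": [0, 0, 0], "yaw": 0.3}, {"grip": 0.03, "offset": [0, 0, 0], "yaw": 0.3}, {"grip": 0.03, "offset": [0, 0, 0], "yaw": 0.3}])

```text
time_s: 24.0
tcp_pos: [502.1, 32.4, 57.0]
orientation: [-3.141, 0.0, 1.351]
force: [-4.4, -2.4, 0.6]
gripper_width: 37.7
grasp_force: 40.0
```

```bash
python3 tq.py
```

```text
24.8 [502.1  32.4  57. ] [-3.141  0.     1.351] 37.91 40.0 [-5.0814 -1.9576 -0.0391 -0.2375  0.8387  0.1413]
```

Request:
play_rows(series=[{"grip": 0.03, "offset": [0, 0, 0], "yaw": 0.08}, {"grip": 0.03, "offset": [0, 0, 0], "yaw": 0.16}, {"grip": 0.03, "offset": [0, 0, 0], "yaw": 0.24}, {"grip": 0.03, "offset": [0, 0, 0], "yaw": 0.24}, {"grip": 0.03, "offset": [0, 0, 0], "yaw": 0.24}])

```text
time_s: 25.42
tcp_pos: [502.0, 32.4, 57.0]
orientation: [-3.141, 0.001, 1.111]
force: [-5.3, -1.4, 1.5]
gripper_width: 38.0
grasp_force: 40.0
```

```bash
python3 tq.py
```

```text
26.225 [502.   32.4  56.9] [-3.140e+00  1.000e-03  1.111e+00] 37.89 40.0 [-5.3533 -1.2084  0.6756 -0.2182  0.9273  0.1268]
```

Request:
play_rows(series=[{"grip": 0.03, "offset": [0, 0, 0], "yaw": 0.08}, {"grip": 0.03, "offset": [0, 0, 0], "yaw": 0.16}, {"grip": 0.03, "offset": [0, 0, 0], "yaw": 0.24}, {"grip": 0.03, "offset": [0, 0, 0], "yaw": 0.24}, {"grip": 0.03, "offset": [0, 0, 0], "yaw": 0.24}])

```text
time_s: 26.85
tcp_pos: [501.9, 32.5, 56.9]
orientation: [-3.14, 0.001, 0.871]
force: [-6.1, -0.5, 0.9]
gripper_width: 37.6
grasp_force: 40.0
```

```bash
python3 tq.py
```

```text
27.65 [501.8  32.5  56.9] [-3.14e+00  1.00e-03  8.71e-01] 38.02 40.0 [-5.7932 -1.2626  0.8603 -0.1888  1.0031  0.1545]
```

Request:
play_rows(series=[{"grip": 0.03, "offset": [0, 0, 0], "yaw": 0.08}, {"grip": 0.03, "offset": [0, 0, 0], "yaw": 0.15}, {"grip": 0.03, "offset": [0, 0, 0], "yaw": 0.15}, {"grip": 0.03, "offset": [0, 0, 0], "yaw": 0.15}])

```text
time_s: 28.15
tcp_pos: [501.8, 32.5, 56.9]
orientation: [-3.14, 0.001, 0.721]
force: [-5.6, 0.5, 0.9]
gripper_width: 38.0
grasp_force: 40.0
```

```bash
python3 tq.py; python3 tq.py
```

```text
28.95 [501.8  32.5  56.9] [-3.14e+00  1.00e-03  7.21e-01] 37.73 40.0 [-5.9044 -0.8885  1.1196 -0.1405  1.034   0.1343]Traceback (most recent call last):
  File "tq.py", line 3, in <module>
    for i in range(16): read_camera('scene'); o=get_obs(); M.append(np.r_[o['force'],o['moment']])
                        ~~~~~~~~~~~^^^^^^^^^
ValueError: 200 camera calls are used up
```

```bash
python3 -c "
from station import *
o=get_obs();print(o['time_s'],o['joint_torque'],o['moment'],o['qpos'],o['dq'])"
```

```text
29.5 [  0.12610277 -39.46259022 -36.00475073   0.54314369  -1.91228338
   0.13544567] [-0.15326943  1.05843847  0.10604439] [-9.21044166e-02  1.21112980e-01  1.97516195e+00 -6.83558815e-05
  1.04698837e+00  7.57818140e-01] [ 0.00048887  0.00057144 -0.00132828  0.00113731 -0.00053427 -0.00025748]
```

Request:
play_rows(series=[{"grip": 0.03, "offset": [0, 0, 0], "yaw": 0.0}])

```text
time_s: 29.62
tcp_pos: [501.8, 32.5, 56.9]
orientation: [-3.14, 0.001, 0.721]
force: [-6.5, -0.9, 0.5]
gripper_width: 37.8
grasp_force: 40.0
```

```bash
cat > t.py <<'E'
from station import *
o=get_obs();print(o['time_s'],o['joint_torque'].round(4)[3:],o['moment'].round(3),o['qpos'].round(4)[5],o['force'].round(1))
E
python3 t.py
```

```text
29.625 [ 0.5428 -1.9123  0.1355] [-0.159  1.038  0.13 ] 0.7578 [-6.5 -0.9  0.5]
```

Request:
play_rows(series=[{"grip": 0.03, "offset": [0, 0, 0], "yaw": 0.0}])

```text
time_s: 29.75
tcp_pos: [501.8, 32.6, 56.9]
orientation: [-3.14, 0.001, 0.721]
force: [-5.6, -0.9, 1.8]
gripper_width: 37.7
grasp_force: 40.0
```

```bash
python3 t.py
```

```text
29.75 [ 0.543  -1.9122  0.1354] [-0.132  1.018  0.129] 0.7578 [-5.6 -0.9  1.8]
```

Request:
play_rows(series=[{"grip": 0.03, "offset": [0, 0, 0], "yaw": 0.08}, {"grip": 0.03, "offset": [0, 0, 0], "yaw": 0.08}, {"grip": 0.03, "offset": [0, 0, 0], "yaw": 0.08}])

```text
time_s: 30.12
tcp_pos: [501.8, 32.6, 56.9]
orientation: [-3.14, 0.001, 0.641]
force: [-5.8, -0.9, 1.5]
gripper_width: 38.0
grasp_force: 40.0
```

```bash
python3 t.py
```

```text
30.125 [ 0.5088 -1.9546  0.1418] [-0.163  1.069  0.152] 0.8378 [-5.8 -0.9  1.5]
```

Request:
play_rows(series=[{"grip": 0.03, "offset": [0, 0, 0], "yaw": 0.0}])

```text
time_s: 30.25
tcp_pos: [501.8, 32.6, 57.0]
orientation: [-3.141, 0.001, 0.641]
force: [-5.9, -1.4, 1.7]
gripper_width: 37.8
grasp_force: 40.0
```

```bash
python3 t.py
```

```text
30.25 [ 0.5084 -1.9547  0.1334] [-0.114  1.077  0.148] 0.8378 [-5.9 -1.4  1.7]
```

The joint-6 torque is nearly noise-free: the free jaw reads about 0.135. I'll go on in small steps with that as the gauge.

Request:
play_rows(series=[{"grip": 0.03, "offset": [0, 0, 0], "yaw": 0.06}, {"grip": 0.03, "offset": [0, 0, 0], "yaw": 0.12}, {"grip": 0.03, "offset": [0, 0, 0], "yaw": 0.12}, {"grip": 0.03, "offset": [0, 0, 0], "yaw": 0.12}, {"grip": 0.03, "offset": [0, 0, 0], "yaw": 0.12}])

```text
time_s: 30.88
tcp_pos: [501.7, 32.6, 56.9]
orientation: [-3.14, 0.001, 0.521]
force: [-6.1, -0.4, 1.8]
gripper_width: 38.1
grasp_force: 40.0
```

```bash
python3 t.py
```

```text
30.875 [ 0.4577 -2.0085  0.1407] [-0.068  1.082  0.156] 0.9578 [-6.1 -0.4  1.8]
```

Request:
play_rows(series=[{"grip": 0.03, "offset": [0, 0, 0], "yaw": 0.06}, {"grip": 0.03, "offset": [0, 0, 0], "yaw": 0.12}, {"grip": 0.03, "offset": [0, 0, 0], "yaw": 0.12}, {"grip": 0.03, "offset": [0, 0, 0], "yaw": 0.12}, {"grip": 0.03, "offset": [0, 0, 0], "yaw": 0.12}])

```text
time_s: 31.5
tcp_pos: [501.7, 32.7, 56.9]
orientation: [-3.141, 0.002, 0.401]
force: [-6.2, -0.8, 1.9]
gripper_width: 37.6
grasp_force: 40.0
```

```bash
python3 t.py
```

```text
31.5 [ 0.4007 -2.0561  0.1525] [-0.053  1.135  0.164] 1.0778 [-6.2 -0.8  1.9]
```

Request:
play_rows(series=[{"grip": 0.03, "offset": [0, 0, 0], "yaw": 0.06}, {"grip": 0.03, "offset": [0, 0, 0], "yaw": 0.12}, {"grip": 0.03, "offset": [0, 0, 0], "yaw": 0.12}, {"grip": 0.03, "offset": [0, 0, 0], "yaw": 0.12}, {"grip": 0.03, "offset": [0, 0, 0], "yaw": 0.12}])

```text
time_s: 32.12
tcp_pos: [501.7, 32.7, 56.9]
orientation: [-3.141, 0.002, 0.281]
force: [-6.8, -0.1, 2.1]
gripper_width: 37.8
grasp_force: 40.0
```

```bash
python3 t.py
```

```text
32.125 [ 0.339  -2.0945  0.1675] [0.015 1.134 0.199] 1.1977 [-6.8 -0.1  2.1]
```

Request:
play_rows(series=[{"grip": 0.03, "offset": [0, 0, 0], "yaw": 0.0}, {"grip": 0.03, "offset": [0, 0, 0], "yaw": 0.0}, {"grip": 0.03, "offset": [0, 0, 0], "yaw": 0.0}])

```text
time_s: 32.5
tcp_pos: [501.7, 32.7, 56.9]
orientation: [-3.141, 0.002, 0.281]
force: [-6.9, -0.7, 2.7]
gripper_width: 37.8
grasp_force: 40.0
```

```bash
python3 t.py
```

```text
32.5 [ 0.3388 -2.0944  0.1674] [-0.019  1.112  0.185] 1.1977 [-6.9 -0.7  2.7]
```

Request:
play_rows(series=[{"grip": 0.03, "offset": [0, 0, 0], "yaw": 0.06}, {"grip": 0.03, "offset": [0, 0, 0], "yaw": 0.12}, {"grip": 0.03, "offset": [0, 0, 0], "yaw": 0.12}, {"grip": 0.03, "offset": [0, 0, 0], "yaw": 0.12}, {"grip": 0.03, "offset": [0, 0, 0], "yaw": 0.12}, {"grip": 0.03, "offset": [0, 0, 0], "yaw": 0.12}])

```text
time_s: 33.25
tcp_pos: [501.7, 32.8, 57.0]
orientation: [-3.141, 0.002, 0.161]
force: [-6.4, 0.1, 2.3]
gripper_width: 37.7
grasp_force: 40.0
```

```bash
python3 t.py
```

```text
33.25 [ 0.2751 -2.1238  0.1841] [0.041 1.099 0.141] 1.3177 [-6.4  0.1  2.3]
```

Request:
play_rows(series=[{"grip": 0.03, "offset": [0, 0, 0], "yaw": 0.06}, {"grip": 0.03, "offset": [0, 0, 0], "yaw": 0.12}, {"grip": 0.03, "offset": [0, 0, 0], "yaw": 0.12}, {"grip": 0.03, "offset": [0, 0, 0], "yaw": 0.12}, {"grip": 0.03, "offset": [0, 0, 0], "yaw": 0.12}, {"grip": 0.03, "offset": [0, 0, 0], "yaw": 0.12}])

```text
time_s: 34.0
tcp_pos: [501.7, 32.9, 56.9]
orientation: [-3.141, 0.002, 0.041]
force: [-6.6, 0.8, 0.6]
gripper_width: 38.1
grasp_force: 40.0
```

```bash
python3 t.py
```

```text
34.0 [ 0.2093 -2.144   0.2019] [0.128 1.164 0.18 ] 1.4377 [-6.6  0.8  0.6]
```

Request:
play_rows(series=[{"grip": 0.03, "offset": [0, 0, 0], "yaw": 0.05}, {"grip": 0.03, "offset": [0, 0, 0], "yaw": 0.1}, {"grip": 0.03, "offset": [0, 0, 0], "yaw": 0.1}, {"grip": 0.03, "offset": [0, 0, 0], "yaw": 0.1}, {"grip": 0.03, "offset": [0, 0, 0], "yaw": 0.1}, {"grip": 0.03, "offset": [0, 0, 0], "yaw": 0.1}])

```text
time_s: 34.75
tcp_pos: [501.6, 32.9, 56.9]
orientation: [-3.141, 0.002, -0.059]
force: [-5.9, -0.0, 1.6]
gripper_width: 37.4
grasp_force: 40.0
```

```bash
python3 t.py
```

```text
34.75 [ 0.1541 -2.1529  0.2203] [0.158 1.184 0.235] 1.5377 [-5.9 -0.   1.6]
```

Torque is up 0.085 N·m over the free jaw, which is about 17–19 N. I'll release and rise.

Request:
play_rows(series=[{"grip": 0.045, "offset": [0, 0, 0], "yaw": 0}, {"grip": 0.06, "offset": [0, 0, 0], "yaw": 0}, {"grip": 0.06, "offset": [0, 0, 0], "yaw": 0}, {"grip": 0.06, "offset": [0, 0, -0.03], "yaw": 0}, {"grip": 0.06, "offset": [0, 0, -0.08], "yaw": 0}, {"grip": 0.06, "offset": [0, 0, -0.14], "yaw": 0}, {"grip": 0.06, "offset": [0, 0, -0.16], "yaw": 0}, {"grip": 0.06, "offset": [0, 0, -0.16], "yaw": 0}, {"grip": 0.06, "offset": [0, 0, -0.16], "yaw": 0}, {"grip": 0.06, "offset": [0, 0, -0.16], "yaw": 0}])

```text
time_s: 36.0
tcp_pos: [501.5, 32.5, 215.1]
orientation: [-3.141, 0.003, -0.059]
force: [-0.8, -0.2, 1.1]
gripper_width: 60.1
grasp_force: 0.0
```

```bash
python3 -c "
from station import *
print(get_obs()['force'],get_obs()['time_s']);print(sign_off())"
```

```text
[-0.81732282 -0.24609691  1.07241478] 36.0
the job is handed in; nothing more can be done
None
```

The brown rock is on the vice bed, gripped at about 17–19 N (inferred from the knob torque), with the arm clear; I handed in at 36 s, saw no verdict, and had no camera calls left to look at the rock after tightening.

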